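# Home the specimen bar and lock it with the thumb wedge

### The job

On the macro-camera bench, slide the specimen bar gently towards the camera until its nose rests against the stop. Then slide the red thumb wedge along its ramp, towards the camera, until it jams the bar fast (finger-tight, a push of about 15 N, not forced), leaving the bar against the stop. Let go of everything and leave the dish, jar and slide box where they are.

Things in the scene. Friction and masses are not known exactly. Their poses are not given: they have to be found in the camera images.
- bench: white base plate 170 x 580 x 12 mm, fixed; origin at table height under the bar track, y axis along the track to a small grey camera (lens at y = 236, 86 high), x across. Plate x -95..75, y -235..345, top z = 12. Ramp block 20 high on the wedge's -x side; pins r 4, 14 high, at x = -18.5, y = -85 and 85. Beyond the bar (+x) an aluminium fence with a lip over the bar, at most 25 above the plate.
- stop: dark steel stop block 50 x 14 x 16 mm, fixed on the bench across the track at y = 182 to 198 in the bench frame; origin at the bottom centre of the face that the bar's nose meets, axes as the bench; the block lies on its +y side.
- bar: loose steel bar 24 (x) x 300 (y) x 18 (z) mm in the track, 0.4 to 0.65 kg, origin at the centre of its underside, y axis towards the stop. Slides along y with 2 to 5 N, has 2 to 4 mm of play across, starts 40 to 100 mm short of the stop; press it on the stop with less than 25 N. A clear specimen block is fixed on its front end (up to 57 mm above the origin, 56 wide, centre y = +112).
- bar_knob (a point): point in the black upright grip post (18 x 18 mm, 50 tall) at the rear end of the bar; the post reaches 9 mm either way in x and y from this point, 32 mm down to the bar and 18 mm up. Push or pinch it to slide the bar.
- bar_nose (a point): centre of the bar's front end face (y = +150 of the bar), which must rest against the stop.
- wedge: orange wedge 60 long, 22 high, on the bar's -x side; slides only along its ramp, bench direction (0.208, 0.978, 0), closing on the bar. Travel 34 mm, starts within 4 mm of the back end; bites 9 to 20 mm from it, as the bar's fence is set anew each time. Drag 4 N; stays where left. A push of 12 to 18 N jams the bar well; over 45 N squeeze on it is too much. Origin on its underside, axes as bench.
- wedge_tab (a point): point in the red upright thumb tab on the wedge (26 in x, 12 in y, 50 mm tall): 30 mm above the tab's foot, 20 below its top, 6 mm from its ribbed -y face. Push that face or pinch the tab.
- dish: closed clear dish, 84 mm across, 16 high, loose on the table; origin at its underside centre. Leave alone.
- jar: small specimen jar, 48 mm across, 65 high, loose; origin at its underside centre. Leave alone.
- slidebox: closed wooden slide box 65 x 95 x 22 mm, loose; origin at its underside centre. Leave alone.

How it is judged:
By the outcome, as a careful person would: the job done as asked, in the order asked, and still so for the second after the job is handed in, with the robot touching nothing.
It also fails if it takes over 56 s, if anything falls off the work surface, if the arm or the gripper's body presses on something with over 40 N, if the wrist force passes 120 N, or if a joint passes its speed limit or range.

### The arm

A 6-joint arm with a two-finger parallel gripper is mounted at the origin on the work surface. World frame = base frame: x ahead of the robot, y to its left, z up, the work surface at z = 0. Lengths are in mm, angles in rad, forces in N, time in s.
With the tool pointing down it reaches from about 275 to 1000 mm from the base axis. Payload 8.4 kg.
Tool frame: the origin (TCP) lies on the centre line of the jaws, within the pads' length; the fingertips stand 17 mm ahead of it and the grasp point (between the pads) lies 2 mm behind it (r.tcp_to_tips is the z of the fingertips in the tool frame, in mm); z points along the fingers, y is the direction in which the jaws open and shut (so a half turn about z gives the same grasp; the last joint's range is limited). The gripper opens to 85 mm and grips with 20 to 120 N. Pads are 22 mm wide; open, the fingers measure 114 mm over their backs; the gripper's body (76 mm by 85 mm) begins 54 mm behind the grasp point. The pads swing forward as they close: fully open they stand 13 mm farther back than shut.
Start: joints at [1.215, 0.353, 1.633, -0, 1.155, -0.002], TCP at [216.539, 586.292, 248.281] pointing down, gripper open.
Joint ranges: [-2.63, 2.63], [-0.92, 2.1], [0.06, 2.66], [-1.3, 4.44], [0, 2.69], [-3.02, 3.02]. Speed limits (rad/s): [2.22, 2.22, 2.79, 3.14, 3.14, 3.14].

### API

Orientations are given as [roll, pitch, yaw] about the fixed x, y, z axes, in that order (R = Rz(yaw) Ry(pitch) Rx(roll)).
In Python, from rig import r, cams, job gives the robot as it stands.
- The arm moves only by the tool drive_tool, never from a script. Its argument "deltas" is a list of rows, each a list of 4 numbers: the shift along the tool's x, y, z in cm, then the turn about the tool's z in rad. In form: [[x, y, z, roll], ...]. A call has 1 to 12 rows; each row shifts and turns the commanded pose from where the row before left it, along the tool's axes as they then stand; what a row does not reach is not made up. A row lasts 1/12 s, in which the tool goes at most 41.7 mm and 7.16 degrees, less where a joint would pass 70% of its speed; a pose out of reach is approached as far as the arm can. A call with a gripper value outside its range is refused whole. "jaw" is the closure, from 0 (fully open) to 1 (shut), set as the call begins (left out, the last holds). The fingers move at their own pace and stop on an object; "force" is the grip in N (left out, the last holds). Time passes only in rows, so rows that do not move let the fingers close. It gives the time, the measured TCP pose, the force and the opening at its end, in the units of the state.
- r.sense(): the state, without advancing time (a new reading comes with each control period).
- cams.grab_frame(name): name is "side" or "top"; returns (picture, depth): 480x640x3 uint8, red, green, blue; 480x640 float32, mm along the optical axis (not along the pixel's ray), 0 where there is no reading.
- cams.camera_params(name): a dict with "fx", "fy", "cx", "cy" (pixels), "k1" (the pictures are not rectified: a ray, as slopes to the right and down, at radius r is drawn at 1 + k1 r^2 times it, then the intrinsics apply), "R" (3x3) and "t" (3): a world point X has camera coordinates R X + t. Camera axes: x right, y down, z forward; pixel columns grow to the right and rows downward; lengths in mm; the calibration is good to about 2 mm. A picture is of the moment at which its call begins. camera_params takes no time and is no camera call.
- job.sign_off(): hands the job in, once; it reports no verdict.
The state is a dict: "clock": time; "qpos": joint angles; "qvel": joint speeds; "joint_efforts": joint torques, N m; "eef_pos": TCP position; "tcp_rot": TCP orientation; "contact_force": force on the tool from outside, world axes, zero at the start; "wrist_torque": the same for the moment, N m; "opening": opening from 0.0 (shut) to 1.0 (fully open).
Only numpy, scipy, OpenCV 4.12 (cv2) and the standard library are available. Lean on these libraries where they do the work, as an engineer would, in place of code of your own. Each camera call takes 0.05 s, during which the arm holds its last target. There are 200 camera calls.

## Working session

There is one attempt and no reset: what is moved stays moved. The work goes in short steps, Python scripts to look and compute and a tool call to move; the robot and the scene stay as the last step left them, time stands still between calls to the robot, and variables do not carry over. Pictures are saved under pics/ and viewed, about 8 in all and at most 12, crops included, and the job is handed in when it is done.

Besides the shell and the picture viewer there is one more tool, called after "Emit:" by a JSON object that holds its "name" and its "arguments". drive_tool: Moves the arm, as the interface text tells. Its arguments: {"type":"object","properties":{"deltas":{"type":"array"},"jaw":{"type":"number"},"force":{"type":"number"}},"required":["deltas"]}

```bash
mkdir -p pics; ls
cat > h.py <<'E'
import numpy as np,cv2
from rig import r,cams,job
def grab(n):
    p,d=cams.grab_frame(n); np.savez('/tmp/%s.npz'%n,p=p,d=d); return p,d
def pts(n,u,v,z):
    c=cams.camera_params(n); u,v,z=[np.asarray(a,float) for a in(u,v,z)]
    xd=(u-c['cx'])/c['fx'];yd=(v-c['cy'])/c['fy'];x,y=xd.copy(),yd.copy()
    for _ in range(10):
        f=1+c['k1']*(x*x+y*y);x,y=xd/f,yd/f
    P=np.stack([x*z,y*z,z],-1); return (P-np.array(c['t']))@np.array(c['R'])
def cloud(n,d):
    v,u=np.mgrid[:480,:640]; return pts(n,u,v,d)
def proj(n,X):
    c=cams.camera_params(n);q=np.atleast_2d(X)@np.array(c['R']).T+np.array(c['t']);x,y=q[:,0]/q[:,2],q[:,1]/q[:,2];f=1+c['k1']*(x*x+y*y)
    return np.stack([c['fx']*x*f+c['cx'],c['fy']*y*f+c['cy']],-1)
E
python3 - <<'E'
from h import *
s=r.sense();print(s)
for n in('top','side'):
    p,d=grab(n);cv2.imwrite('pics/%s0.png'%n,p[:,:,::-1]);c=cams.camera_params(n);print(n,c)
E
```

```text
pics
{'clock': 0.0, 'qpos': array([ 1.21459211e+00,  3.53660968e-01,  1.63412510e+00, -1.08841787e-05,
        1.15517836e+00, -2.37646350e-03]), 'qvel': array([-0.00210399,  0.00114449,  0.00056021, -0.00081296,  0.0005373 ,
       -0.00010957]), 'joint_efforts': array([ 8.75070582e-04, -6.05255055e+01, -3.42059577e+01,  1.97150016e-04,
        9.34003067e-03, -3.19505011e-05]), 'eef_pos': array([216.39235731, 585.87407758, 247.55751266]), 'tcp_rot': array([-3.14022086e+00,  6.69154502e-06,  2.78776930e+00]), 'contact_force': array([0.66985282, 0.43361931, 0.67286936]), 'wrist_torque': array([-0.01158117, -0.02510579,  0.01354299]), 'opening': 1.0006178351177006}
top {'fx': 453.8352456379252, 'fy': 453.8352456379252, 'cx': 315.6118412888666, 'cy': 241.6079671536341, 'k1': -0.05768963095035819, 'R': array([[-0.09860201, -0.99510185, -0.00706824],
       [-0.97216746,  0.09784159, -0.21287898],
       [ 0.21252783, -0.01411879, -0.97705301]]), 't': array([124.7819017 , 623.58251684, 690.62205158])}
side {'fx': 556.8867315957636, 'fy': 556.8867315957636, 'cx': 325.1419624492806, 'cy': 238.51969023038458, 'k1': -0.1281920482494328, 'R': array([[ 0.81534201, -0.5786227 ,  0.02032663],
       [-0.40709874, -0.5979028 , -0.69049465],
       [ 0.41168923,  0.55471435, -0.72305184]]), 't': array([-452.48199087,  336.29383378,  536.02678279])}
```

View pics/top0.png

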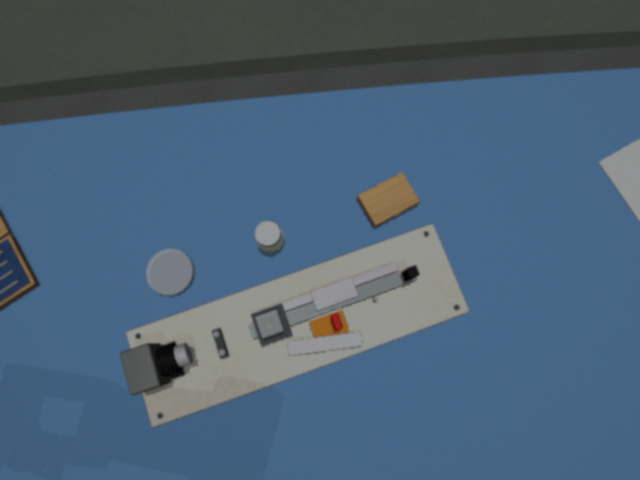

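View pics/side0.png

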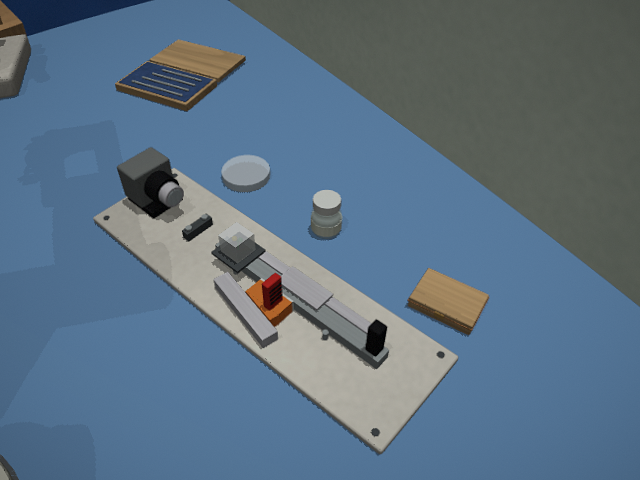

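The bench lies across the lower middle of the top image, with the camera at about (160,365), black knob (410,273), red tab (337,322), stop (220,343) and specimen block (271,325). Next I measure the bench, the knob and the tab.

```bash
cat >> h.py <<'E'
def ray_z(n,uv,z):
    uv=np.atleast_2d(uv).astype(float);c=cams.camera_params(n);C=-np.array(c['R']).T@np.array(c['t'])
    D=pts(n,uv[:,0],uv[:,1],np.ones(len(uv)))-C; return C+D*((z-C[2])/D[:,2])[:,None]
def load(n):
    a=np.load('/tmp/%s.npz'%n); return a['p'].astype(int),a['d']
E
cat > m.py <<'E'
from h import *
out={}
for n in('top','side'):
    p,d=load(n);X=cloud(n,d);R,G,B=p[...,0],p[...,1],p[...,2]
    m=(np.abs(X[...,2]-12)<7)&(d>0)&(R>B-5)&(R>90)
    k,l,st,ce=cv2.connectedComponentsWithStats(m.astype(np.uint8));i=1+np.argmax(st[1:,4])
    uv=np.argwhere(l==i)[:,::-1];W=ray_z(n,uv,12.)[:,:2]
    rc=cv2.minAreaRect(W.astype(np.float32));print(n,'plate',rc,'z',np.median(X[l==i][:,2]))
    red=(R>120)&(G<45)&(B<60);
    Q=X[red&(d>0)];print('red',len(Q),np.percentile(Q,[1,10,50,90,99],axis=0).round(1).tolist())
E
python3 m.py
```

```text
top plate ((506.32257080078125, 107.26266479492188), (167.62893676757812, 576.32470703125), 14.025094985961914) z 12.723948415548563
red 93 [[487.4, 35.8, 79.3], [489.3, 37.9, 80.8], [498.4, 42.3, 82.3], [506.9, 46.6, 84.1], [509.7, 48.7, 85.1]]
side plate ((504.99957275390625, 104.66569519042969), (169.309326171875, 577.8555297851562), 14.11896800994873) z 12.024595188064355
red 122 [[486.1, 33.2, 79.8], [488.3, 36.0, 80.6], [497.5, 40.9, 81.9], [506.7, 45.4, 83.2], [509.2, 47.7, 84.1]]
```

```bash
cat >> h.py <<'E'
TH=np.deg2rad(14.07);BX=np.array([np.cos(TH),np.sin(TH)]);BY=np.array([-np.sin(TH),np.cos(TH)])
O=np.array([505.7,106.])-(-10*BX+55*BY)
def tob(X): 
    e=np.asarray(X)[...,:2]-O; return np.stack([e@BX,e@BY],-1)
def fromb(x,y): return O+x*BX+y*BY
E
cat > m2.py <<'E'
from h import *
print('O',O)
for n in('top','side'):
    p,d=load(n);X=cloud(n,d);b=tob(X);V=p.max(-1)
    def st(name,m):
        Q=np.c_[b[m],X[m][:,2]];print(n,name,m.sum(),np.percentile(Q,[2,50,98],axis=0).round(1).tolist() if m.sum() else '')
    R,G=p[...,0],p[...,1]
    st('knob',(V<60)&(d>0)&(X[...,2]>74)&(X[...,2]<90)&(b[...,1]<-40)&(abs(b[...,0])<40)&(b[...,1]>-235))
    st('tab',(R>120)&(G<45)&(d>0)&(X[...,2]>76))
    st('spec',(d>0)&(X[...,2]>60)&(X[...,2]<74)&(abs(b[...,0])<45)&(b[...,1]>0)&(b[...,1]<160))
    st('stop',(d>0)&(X[...,2]>23)&(X[...,2]<35)&(abs(b[...,0])<35)&(b[...,1]>165)&(b[...,1]<215))
    st('wedge',(R>150)&(G>50)&(G<140)&(p[...,2]<60)&(d>0)&(X[...,2]>25))
E
python3 m2.py
```

```text
O [528.77088789  55.08110241]
top knob 103 [[-7.9, -155.3, 75.6], [0.1, -146.9, 80.0], [7.6, -140.1, 82.6]]
top tab 93 [[-43.6, -9.9, 79.6], [-32.6, -5.0, 82.3], [-21.5, -0.4, 85.1]]
top spec 521 [[-16.9, 80.2, 64.8], [0.4, 97.8, 69.5], [18.3, 115.7, 71.9]]
top stop 254 [[-22.1, 183.6, 23.8], [0.9, 189.9, 28.8], [24.1, 197.3, 33.8]]
top wedge 0 
side knob 217 [[-9.7, -158.7, 74.9], [-2.0, -150.8, 79.4], [7.5, -142.1, 81.6]]
side tab 122 [[-45.2, -11.5, 79.9], [-34.0, -6.3, 81.9], [-22.1, -0.9, 83.8]]
side spec 621 [[-18.1, 78.4, 60.5], [-2.3, 93.9, 68.7], [17.3, 114.1, 71.0]]
side stop 277 [[-24.6, 182.8, 23.4], [-2.0, 188.2, 28.3], [23.9, 197.1, 33.2]]
side wedge 477 [[-52.1, -22.8, 31.7], [-36.9, 8.2, 33.8], [-17.2, 35.0, 35.8]]
```

Emit:
{"name": "drive_tool", "arguments": {"deltas": [[0,0,0,0.1215],[0,0,0,0.1215],[0,0,0,0.1215],[0,0,0,0.1215],[0,0,0,0.1215],[0,0,0,0.1215],[0,0,0,0.1215],[0,0,0,0.1215]], "jaw": 1, "force": 40}}

```text
clock: 0.77
eef_pos: [216.4, 586.0, 247.8]
tcp_rot: [-3.141, 0.001, 1.81]
contact_force: [0.0, -0.3, 0.0]
opening: 0.005
```

Emit:
{"name": "drive_tool", "arguments": {"deltas": [[-3,0.7,0,0],[-3,0.7,0,0],[-3,0.7,0,0],[-3,0.7,0,0],[-3,0.7,0,0],[-3,0.7,0,0],[-3,0.7,0,0],[-3,0.7,0,0],[-3,0.7,0,0],[-3,0.7,0,0],[-3,0.7,0,0],[-3,0.7,0,0]]}}

```text
clock: 1.77
eef_pos: [385.6, 255.9, 248.1]
tcp_rot: [-3.141, 0.0, 1.816]
contact_force: [0.2, 0.5, -0.1]
opening: 0.004
```

Emit:
{"name": "drive_tool", "arguments": {"deltas": [[-3,0.7,0,0],[-3,0.7,0,0],[-3,0.7,0,0],[-3,0.7,0,0],[-3,0.7,0,0],[-3,0.7,0,0],[-3,0.7,0,0],[-3,0.7,0,0],[-3,0.7,0,0],[-3,0.7,0,0],[-3,0.7,0,0],[-3,0.7,0,0]]}}

```text
clock: 2.77
eef_pos: [554.4, -73.0, 248.0]
tcp_rot: [-3.141, -0.0, 1.816]
contact_force: [0.1, 0.8, 0.4]
opening: -0.0
```

```bash
cat > s.py <<'E'
from h import *
s=r.sense();f=s['contact_force'];a=s['tcp_rot'][2]
print(s['clock'],'b',tob(s['eef_pos']).round(1),'z',s['eef_pos'][2].round(1),'yawerr',(np.rad2deg(a)-104.07).round(2),'Fb',(f[:2]@BX).round(1),(f[:2]@BY).round(1),f[2].round(1),'q',s['qpos'].round(2),r.tcp_to_tips)
E
python3 s.py
```

```text
2.7667 b [  -6.3 -130.5] z 248.0 yawerr -0.04 Fb 0.3 0.8 0.4 q [-0.13  0.25  1.78  0.    1.11 -0.38] 17.0
```

Emit:
{"name": "drive_tool", "arguments": {"deltas": [[-2,0.2,0,0],[-2,0.2,0,0],[-2,0.2,0,0],[0,0,2.5,0],[0,0,3,0],[0,0,3,0],[0,0,3,0],[0,0,3,0],[0,0,2.5,0],[0,0,2,0],[0,0,0,0]]}}

```text
clock: 3.68
eef_pos: [571.5, -127.5, 54.1]
tcp_rot: [-3.135, -0.003, 1.816]
contact_force: [-0.6, -0.2, -0.1]
opening: -0.001
```

```bash
python3 s.py
python3 - <<'E'
from h import *
p,d=grab('side');cv2.imwrite('pics/side1.png',cv2.resize(p[180:460,220:560,::-1],None,fx=2,fy=2))
E
```

```text
3.6833 b [  -2.9 -187.5] z 54.1 yawerr -0.04 Fb -0.6 -0.0 -0.1 q [-0.22  0.54  1.85  0.    0.76 -0.47] 17.0
```

View pics/side1.png

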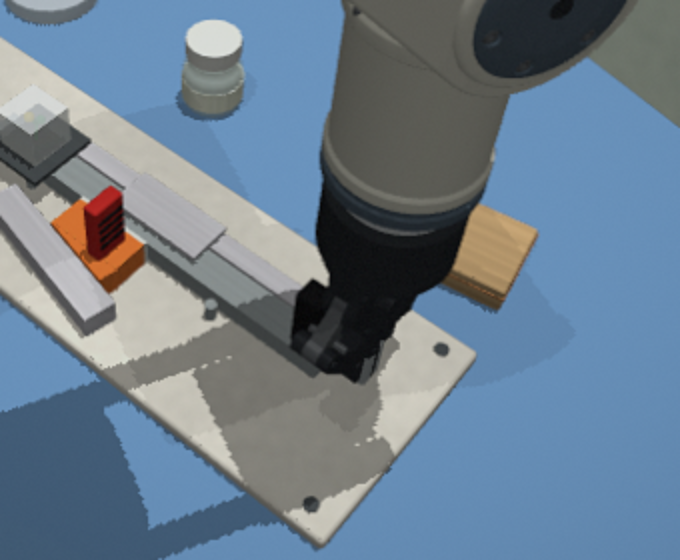

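The gripper stands behind the knob (around (310,320) in the crop), clear of the tab at (105,222). Now I advance slowly.

Emit:
{"name": "drive_tool", "arguments": {"deltas": [[0.3,0.1,-0.1,0],[0.3,0.1,0,0],[0.3,0,0,0],[0.2,0,0,0],[0.2,0,0,0],[0.2,0,0,0],[0.2,0,0,0],[0.2,0,0,0],[0.2,0,0,0]]}}

```text
clock: 4.48
eef_pos: [571.7, -107.6, 59.5]
tcp_rot: [3.141, 0.001, 1.816]
contact_force: [1.1, -3.8, 0.4]
opening: 0.002
```

Emit:
{"name": "drive_tool", "arguments": {"deltas": [[0.2,0,0,0],[0.2,0,0,0],[0.2,0,0,0],[0.2,0,0,0]]}}

```text
clock: 4.82
eef_pos: [569.7, -99.7, 59.4]
tcp_rot: [3.141, 0.0, 1.816]
contact_force: [0.9, -4.4, 1.8]
opening: 0.002
```

```bash
python3 s.py
```

```text
4.8167 b [   2.1 -160.1] z 59.4 yawerr -0.03 Fb -0.2 -4.5 1.8 q [-0.18  0.52  1.87 -0.    0.75 -0.42] 17.0
```

Emit:
{"name": "drive_tool", "arguments": {"deltas": [[0.25,0,0,0],[0.25,0,0,0],[0.25,0,0,0],[0.25,0,0,0],[0.25,0,0,0],[0.25,0,0,0],[0.25,0,0,0],[0.25,0,0,0],[0.2,0,0,0],[0.2,0,0,0]]}}

```text
clock: 5.65
eef_pos: [563.7, -76.1, 59.4]
tcp_rot: [3.141, 0.0, 1.816]
contact_force: [0.9, -4.6, 2.5]
opening: 0.0
```

Emit:
{"name": "drive_tool", "arguments": {"deltas": [[0.1,0,0,0],[0.1,0,0,0],[0.1,0,0,0],[0.1,0,0,0],[0.1,0,0,0]]}}

```text
clock: 6.07
eef_pos: [562.6, -71.4, 59.4]
tcp_rot: [3.141, 0.0, 1.816]
contact_force: [1.9, -5.1, 3.4]
opening: -0.001
```

```bash
python3 s.py
python3 - <<'E'
from h import *
for n in('top','side'):
    p,d=grab(n)
p,d=load('top');cv2.imwrite('pics/top2.png',cv2.resize(p[290:390,180:340,::-1].astype(np.uint8),None,fx=4,fy=4,interpolation=cv2.INTER_CUBIC))
E
python3 m2.py|grep spec
```

```text
6.0667 b [   2.  -130.9] z 59.4 yawerr -0.03 Fb 0.6 -5.4 3.4 q [-0.13  0.51  1.89 -0.    0.74 -0.37] 17.0
top spec 541 [[-17.0, 119.1, 63.9], [0.4, 136.5, 69.6], [18.2, 154.5, 72.5]]
side spec 593 [[-18.4, 117.6, 60.8], [-2.6, 133.1, 68.7], [16.9, 153.6, 71.1]]
```

View pics/top2.png

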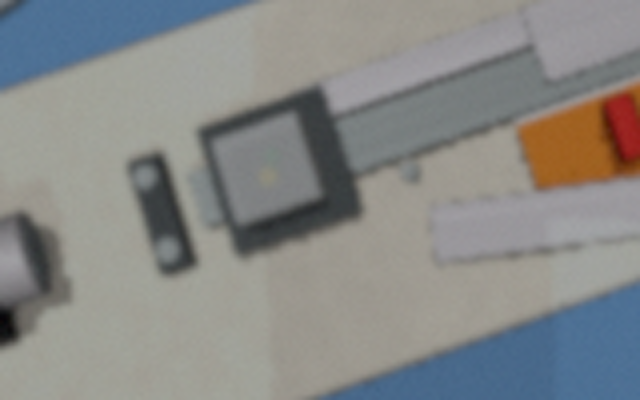

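The bar's nose (crop column ~193) is a few mm from the stop (~182). I'll creep to contact.

Emit:
{"name": "drive_tool", "arguments": {"deltas": [[0.1,0,0,0],[0.1,0,0,0],[0.1,0,0,0],[0.05,0,0,0],[0.05,0,0,0]]}}

```text
clock: 6.58
eef_pos: [561.6, -67.6, 59.4]
tcp_rot: [3.141, 0.0, 1.816]
contact_force: [1.4, -4.7, 3.7]
opening: 0.001
```

Emit:
{"name": "drive_tool", "arguments": {"deltas": [[0.05,0,0,0],[0.05,0,0,0],[0,0,0,0]]}}

```text
clock: 6.83
eef_pos: [561.3, -66.6, 59.4]
tcp_rot: [3.141, 0.0, 1.816]
contact_force: [1.5, -4.1, 2.7]
opening: -0.001
```

Emit:
{"name": "drive_tool", "arguments": {"deltas": [[0.05,0,0,0],[0.05,0,0,0],[0,0,0,0]]}}

```text
clock: 7.08
eef_pos: [561.1, -65.7, 59.4]
tcp_rot: [3.141, 0.0, 1.816]
contact_force: [1.6, -4.9, 3.0]
opening: -0.002
```

Emit:
{"name": "drive_tool", "arguments": {"deltas": [[0.05,0,0,0],[0.05,0,0,0],[0,0,0,0]]}}

```text
clock: 7.33
eef_pos: [560.9, -64.7, 59.4]
tcp_rot: [3.141, 0.0, 1.816]
contact_force: [0.7, -5.3, 3.7]
opening: -0.007
```

Emit:
{"name": "drive_tool", "arguments": {"deltas": [[0.05,0,0,0],[0.05,0,0,0],[0,0,0,0]]}}

```text
clock: 7.58
eef_pos: [560.6, -63.7, 59.4]
tcp_rot: [3.141, 0.0, 1.816]
contact_force: [0.6, -4.3, 3.8]
opening: -0.003
```

Emit:
{"name": "drive_tool", "arguments": {"deltas": [[0.05,0,0,0],[0,0,0,0]]}}

```text
clock: 7.75
eef_pos: [560.5, -63.2, 59.4]
tcp_rot: [3.141, 0.0, 1.816]
contact_force: [1.1, -5.6, 2.5]
opening: -0.001
```

Emit:
{"name": "drive_tool", "arguments": {"deltas": [[0.05,0,0,0],[0,0,0,0]]}}

```text
clock: 7.92
eef_pos: [560.4, -62.8, 59.4]
tcp_rot: [3.141, 0.0, 1.816]
contact_force: [1.8, -5.0, 3.3]
opening: -0.003
```

Emit:
{"name": "drive_tool", "arguments": {"deltas": [[0.05,0,0,0],[0,0,0,0]]}}

```text
clock: 8.08
eef_pos: [560.2, -62.3, 59.4]
tcp_rot: [3.141, 0.0, 1.816]
contact_force: [1.1, -4.0, 4.2]
opening: -0.003
```

Emit:
{"name": "drive_tool", "arguments": {"deltas": [[0.05,0,0,0],[0,0,0,0]]}}

```text
clock: 8.25
eef_pos: [560.2, -62.0, 59.4]
tcp_rot: [3.141, 0.001, 1.816]
contact_force: [1.6, -6.6, 3.9]
opening: 0.003
```

Perhaps touching now; small steps.

Emit:
{"name": "drive_tool", "arguments": {"deltas": [[0.03,0,0,0],[0,0,0,0]]}}

```text
clock: 8.42
eef_pos: [560.2, -62.0, 59.4]
tcp_rot: [3.141, 0.001, 1.816]
contact_force: [1.8, -8.2, 2.4]
opening: -0.001
```

Emit:
{"name": "drive_tool", "arguments": {"deltas": [[0.03,0,0,0],[0,0,0,0]]}}

```text
clock: 8.58
eef_pos: [560.3, -62.0, 59.5]
tcp_rot: [3.141, 0.001, 1.816]
contact_force: [2.9, -10.8, 1.9]
opening: 0.003
```

Emit:
{"name": "drive_tool", "arguments": {"deltas": [[-0.1,0,0,0],[-0.3,0,0,0],[-0.8,0,0,0],[-1,0,0,0],[0,0,-2,0],[0,0,-2.5,0],[0,0,-2,0],[0,-1.8,0,0],[0,-1.8,0,0],[1.5,0,0,0],[2.5,0,0,0],[2.5,0,0,0]]}}

```text
clock: 9.58
eef_pos: [514.2, -28.7, 124.3]
tcp_rot: [-3.142, -0.0, 1.814]
contact_force: [-0.0, 0.2, -0.3]
opening: -0.005
```

```bash
python3 s.py
```

```text
9.5833 b [-34.5 -77.7] z 124.3 yawerr -0.16 Fb 0.0 0.2 -0.3 q [-0.06  0.34  1.97  0.    0.82 -0.3 ] 17.0
```

Emit:
{"name": "drive_tool", "arguments": {"deltas": [[1.5,0,0,0],[1.5,0,0,0],[0,0,2,0],[0,0,2.5,0],[0,0,1.5,0],[0,0,0.5,0],[0,0,0,0]]}}

```text
clock: 10.17
eef_pos: [506.3, 0.5, 58.1]
tcp_rot: [-3.139, -0.001, 1.815]
contact_force: [-0.6, 0.6, 0.5]
opening: 0.001
```

```bash
python3 s.py
python3 - <<'E'
from h import *
for n in('top','side'):
    p,d=grab(n)
p,d=load('side');cv2.imwrite('pics/side3.png',cv2.resize(p[170:380,140:420,::-1].astype(np.uint8),None,fx=2.5,fy=2.5))
E
python3 m2.py|egrep 'spec|tab|knob'
```

```text
10.1667 b [-35.  -47.5] z 58.1 yawerr -0.05 Fb -0.5 0.7 0.5 q [-0.    0.45  2.02  0.    0.68 -0.25] 17.0
top knob 0 
top tab 0 
top spec 463 [[-16.7, 128.9, 63.4], [0.3, 143.9, 69.6], [18.2, 159.4, 72.1]]
side knob 250 [[-37.2, -110.6, 74.8], [-4.2, -100.8, 79.8], [7.8, -57.0, 89.1]]
side tab 0 
side spec 524 [[-18.4, 127.2, 60.5], [-2.4, 140.2, 68.8], [17.1, 159.1, 71.2]]
```

View pics/side3.png

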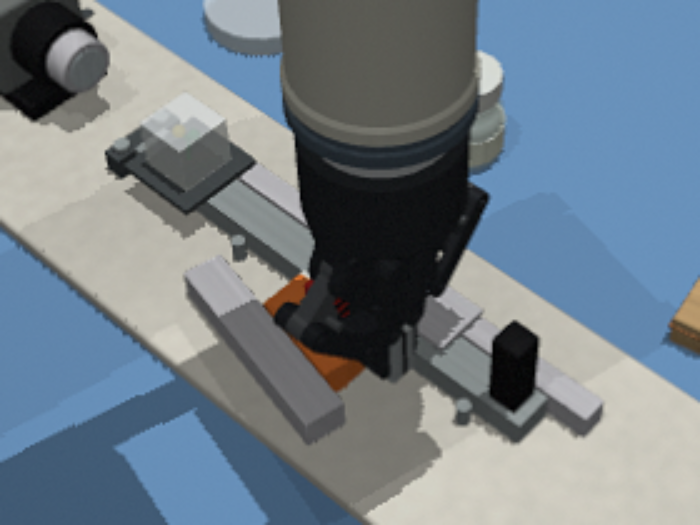

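The gripper is behind the tab (red at ~(330,295) in the crop), with the bar on the stop at the far left and the knob free. Pushing along the ramp.

Emit:
{"name": "drive_tool", "arguments": {"deltas": [[0.3,0.06,0,0],[0.3,0.06,0,0],[0.3,0.06,0,0],[0.3,0.06,0,0],[0.3,0.06,0,0],[0.2,0.04,0,0],[0.2,0.04,0,0],[0,0,0,0]]}}

```text
clock: 10.93
eef_pos: [506.3, 20.7, 59.3]
tcp_rot: [-3.142, -0.0, 1.816]
contact_force: [-1.0, -0.2, 0.2]
opening: -0.001
```

Emit:
{"name": "drive_tool", "arguments": {"deltas": [[0.1,0.02,0,0],[0.1,0.02,0,0],[0.1,0.02,0,0],[0.1,0.02,0,0],[0,0,0,0]]}}

```text
clock: 11.35
eef_pos: [506.1, 24.4, 59.2]
tcp_rot: [-3.142, -0.0, 1.816]
contact_force: [-0.3, 1.0, 0.3]
opening: -0.002
```

Emit:
{"name": "drive_tool", "arguments": {"deltas": [[0.1,0.02,0,0],[0.1,0.02,0,0],[0.1,0.02,0,0],[0.1,0.02,0,0],[0,0,0,0]]}}

```text
clock: 11.77
eef_pos: [505.9, 28.4, 59.3]
tcp_rot: [-3.142, 0.0, 1.816]
contact_force: [0.2, -3.8, 0.5]
opening: -0.001
```

```bash
python3 s.py
```

```text
11.7667 b [-28.7 -20.3] z 59.3 yawerr -0.03 Fb -0.7 -3.7 0.5 q [ 0.05  0.44  2.02 -0.    0.68 -0.19] 17.0
```

Emit:
{"name": "drive_tool", "arguments": {"deltas": [[0.1,0.02,0,0],[0.1,0.02,0,0],[0,0,0,0]]}}

```text
clock: 12.02
eef_pos: [505.8, 30.6, 59.3]
tcp_rot: [3.141, 0.0, 1.816]
contact_force: [0.8, -3.0, -1.3]
opening: 0.001
```

Emit:
{"name": "drive_tool", "arguments": {"deltas": [[0.05,0.01,0,0],[0.05,0.01,0,0],[0,0,0,0]]}}

```text
clock: 12.27
eef_pos: [505.8, 31.4, 59.3]
tcp_rot: [3.142, 0.0, 1.816]
contact_force: [0.3, -4.7, 0.1]
opening: 0.002
```

Emit:
{"name": "drive_tool", "arguments": {"deltas": [[0.05,0.01,0,0],[0.05,0.01,0,0],[0,0,0,0]]}}

```text
clock: 12.52
eef_pos: [505.8, 32.3, 59.3]
tcp_rot: [-3.142, 0.0, 1.816]
contact_force: [0.8, -5.9, -0.7]
opening: 0.001
```

Emit:
{"name": "drive_tool", "arguments": {"deltas": [[0.05,0.01,0,0],[0.05,0.01,0,0],[0,0,0,0]]}}

```text
clock: 12.77
eef_pos: [505.7, 33.3, 59.3]
tcp_rot: [3.142, 0.0, 1.816]
contact_force: [0.9, -7.0, -0.6]
opening: 0.001
```

Emit:
{"name": "drive_tool", "arguments": {"deltas": [[0.05,0.01,0,0],[0.05,0.01,0,0],[0,0,0,0]]}}

```text
clock: 13.02
eef_pos: [505.7, 34.3, 59.3]
tcp_rot: [3.142, 0.0, 1.816]
contact_force: [0.7, -6.5, -0.4]
opening: -0.002
```

Emit:
{"name": "drive_tool", "arguments": {"deltas": [[0.05,0.01,0,0],[0.05,0.01,0,0],[0,0,0,0]]}}

```text
clock: 13.27
eef_pos: [505.6, 35.3, 59.3]
tcp_rot: [3.142, 0.0, 1.816]
contact_force: [1.1, -7.1, -1.0]
opening: 0.0
```

Emit:
{"name": "drive_tool", "arguments": {"deltas": [[0.05,0.01,0,0],[0.05,0.01,0,0],[0,0,0,0]]}}

```text
clock: 13.52
eef_pos: [505.6, 36.4, 59.3]
tcp_rot: [3.141, 0.0, 1.816]
contact_force: [1.8, -6.1, -0.5]
opening: 0.002
```

Emit:
{"name": "drive_tool", "arguments": {"deltas": [[0.05,0.01,0,0],[0.05,0.01,0,0],[0,0,0,0]]}}

```text
clock: 13.77
eef_pos: [505.6, 37.3, 59.3]
tcp_rot: [3.141, 0.0, 1.816]
contact_force: [0.6, -6.6, -0.3]
opening: 0.002
```

Emit:
{"name": "drive_tool", "arguments": {"deltas": [[0.05,0.01,0,0],[0.05,0.01,0,0],[0,0,0,0]]}}

```text
clock: 14.02
eef_pos: [505.6, 38.3, 59.3]
tcp_rot: [3.141, 0.001, 1.816]
contact_force: [1.2, -6.0, 0.3]
opening: -0.003
```

Emit:
{"name": "drive_tool", "arguments": {"deltas": [[0.05,0.01,0,0],[0.05,0.01,0,0],[0,0,0,0]]}}

```text
clock: 14.27
eef_pos: [505.5, 39.3, 59.3]
tcp_rot: [3.141, 0.001, 1.816]
contact_force: [0.9, -7.3, -0.3]
opening: 0.002
```

Emit:
{"name": "drive_tool", "arguments": {"deltas": [[0.05,0.01,0,0],[0.05,0.01,0,0],[0,0,0,0]]}}

```text
clock: 14.52
eef_pos: [505.5, 40.2, 59.3]
tcp_rot: [3.142, 0.001, 1.816]
contact_force: [0.2, -8.6, 0.2]
opening: 0.003
```

Emit:
{"name": "drive_tool", "arguments": {"deltas": [[0.05,0.01,0,0],[0.03,0.01,0,0],[0,0,0,0]]}}

```text
clock: 14.77
eef_pos: [505.4, 40.5, 59.3]
tcp_rot: [-3.141, 0.001, 1.817]
contact_force: [0.8, -12.9, -0.4]
opening: 0.003
```

Emit:
{"name": "drive_tool", "arguments": {"deltas": [[0.04,0.01,0,0],[0,0,0,0]]}}

```text
clock: 14.93
eef_pos: [505.4, 40.7, 59.3]
tcp_rot: [-3.141, 0.002, 1.817]
contact_force: [1.3, -14.1, 1.0]
opening: -0.003
```

Emit:
{"name": "drive_tool", "arguments": {"deltas": [[0.01,0,0,0],[0,0,0,0],[0,0,0,0]]}}

```text
clock: 15.18
eef_pos: [505.4, 40.7, 59.3]
tcp_rot: [-3.141, 0.002, 1.817]
contact_force: [1.5, -14.8, 0.0]
opening: 0.002
```

```bash
python3 s.py
```

```text
15.1833 b [-26.2  -8.3] z 59.3 yawerr 0.01 Fb -2.2 -14.7 0.0 q [ 0.08  0.44  2.02 -0.    0.68 -0.17] 17.0
```

Emit:
{"name": "drive_tool", "arguments": {"deltas": [[-0.1,0,0,0],[-0.4,0,0,0],[-1,0,0,0],[-1,0,0,0],[0,0,-2,0],[0,0,-3,0],[0,0,-3,0],[0,0,-3,0],[-3,-1,-3,0],[-3,-1,-3,0],[-3,-1,-2,0],[-3,-1,0,0]]}}

```text
clock: 16.18
eef_pos: [503.9, -107.8, 251.4]
tcp_rot: [3.135, 0.003, 1.816]
contact_force: [0.2, -0.6, -0.2]
opening: -0.002
```

Emit:
{"name": "drive_tool", "arguments": {"deltas": [[-3,-1,0,0],[-3,-1,0,0],[-3,-1,0,0],[-3,-1,0,0],[-3,-1,0,0],[0,0,0,0]]}}

```text
clock: 16.68
eef_pos: [489.3, -268.5, 246.8]
tcp_rot: [3.141, 0.002, 1.813]
contact_force: [-0.4, -0.2, -0.1]
opening: 0.001
```

```bash
python3 s.py
python3 - <<'E'
from h import *
for n in('top','side'):
    p,d=grab(n)
p=load('top')[0].astype(np.uint8);q=load('side')[0].astype(np.uint8)
cv2.imwrite('pics/end_t.png',cv2.resize(p[210:410,160:440,::-1],None,fx=2.8,fy=2.8,interpolation=cv2.INTER_CUBIC))
cv2.imwrite('pics/end_s.png',cv2.resize(q[130:380,140:500,::-1],None,fx=2.2,fy=2.2,interpolation=cv2.INTER_CUBIC))
E
python3 m2.py
```

```text
16.6833 b [-117.  -304.3] z 246.8 yawerr -0.2 Fb -0.4 -0.1 -0.1 q [-0.5   0.25  1.78 -0.    1.11 -0.75] 17.0
O [528.77088789  55.08110241]
top knob 106 [[-5.9, -106.9, 75.2], [2.1, -99.0, 80.4], [9.7, -91.8, 83.0]]
top tab 91 [[-40.1, 5.0, 80.1], [-28.7, 9.7, 82.6], [-18.3, 14.5, 84.9]]
top spec 471 [[-17.4, 61.0, 62.5], [2.1, 143.3, 69.7], [20.1, 159.5, 72.2]]
top stop 361 [[-22.1, 170.1, 25.8], [1.3, 186.8, 29.8], [25.3, 197.1, 34.8]]
top wedge 154 [[-45.4, -5.0, 32.0], [-25.3, 31.9, 34.7], [-14.7, 47.2, 36.8]]
side knob 197 [[-7.0, -110.8, 74.6], [0.1, -103.0, 79.4], [9.2, -93.8, 81.7]]
side tab 122 [[-42.3, 3.3, 80.2], [-31.4, 8.3, 82.0], [-18.6, 13.8, 83.8]]
side spec 670 [[-42.7, 1.7, 60.6], [-5.6, 135.4, 68.6], [18.6, 159.1, 72.8]]
side stop 187 [[-25.3, 165.5, 23.9], [-15.7, 186.6, 28.7], [3.3, 197.3, 34.8]]
side wedge 472 [[-49.8, -8.3, 31.9], [-34.2, 20.4, 33.8], [-14.2, 50.0, 36.2]]
```

View pics/end_t.png

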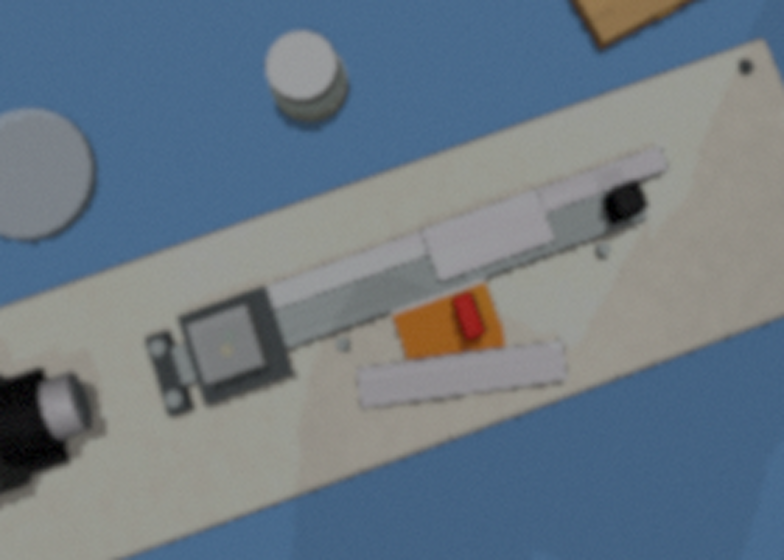

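View pics/end_s.png

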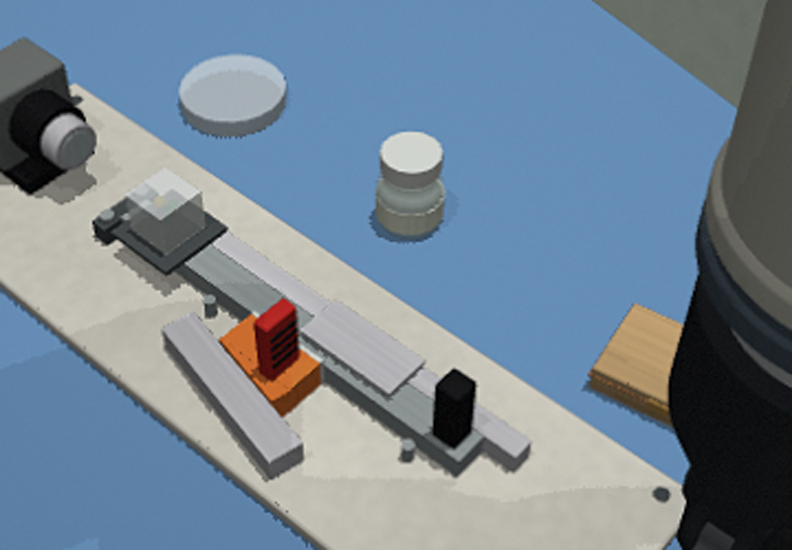

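In both final views the nose touches the stop (top crop ~(188,365)). The wedge sits against the bar at (450,320), and the dish, jar and box haven't moved. Handing in.

```bash
python3 -c "
from h import *
print(r.sense()['qvel'].round(3)); print(job.sign_off())"
```

```text
[ 0.04  -0.012  0.017  0.005  0.001  0.014]
the job is handed in; nothing more can be done
None
```

The bar's nose is against the stop and the wedge is jammed against the bar. I handed the job in at about 16.8 s of the 56 s allowed, with the arm well clear; no verdict is reported.

- **Bar:** I pushed the knob with closed fingers, at about 5 N while it slid. At the stop the bar stopped moving and the force rose to about 11 N, then I backed off. In the final top view the knob had moved about 48 mm along the track and the nose met the stop.
- **Wedge:** I pushed the tab along its ramp until it would go no further, at 14.8 N. It moved about 15 mm, within the expected range for biting. The bar shifted about 2 mm sideways against its fence, and the side camera showed no movement back from the stop.
- **Other items:** the dish and jar look undisturbed in the final pictures. The slide box is partly hidden or cropped in them, and I only checked all three by eye.

**Not checked:** I did not pull on the bar to test the jam, or touch the knob again afterwards. Contact with the stop rests on the force rise and the pictures, and the camera calibration is only good to about 2 mm. One disagreement: at the end the two cameras placed the knob and tab about 2 to 4 mm apart, in line with their offset at the start.

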